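# Close the loose pickle jar in the silversmith's fume box

### The arm

A 6-joint arm with a two-finger parallel gripper is mounted at the origin on the work surface. World frame = base frame: x ahead of the robot, y to its left, z up, the work surface at z = 0. Lengths are in mm, angles in rad, forces in N, time in s.
With the tool pointing down it reaches from about 275 to 1000 mm from the base axis. Payload 8.4 kg.
Tool frame: the origin (TCP) lies midway between the tips of the shut fingers; the grasp point (between the pads) lies 19 mm behind it; z points along the fingers, y is the direction in which the jaws open and shut (so a half turn about z gives the same grasp; the last joint's range is limited). The gripper opens to 85 mm and grips with 20 to 120 N. Pads are 22 mm wide; open, the fingers measure 114 mm over their backs; the gripper's body (76 mm by 85 mm) begins 54 mm behind the grasp point. The pads swing forward as they close: fully open they stand 13 mm farther back than shut.
Start: joints at [-1.249, 0.353, 1.633, -0, 1.155, -0.002], TCP at [198.856, -592.524, 231.281] pointing down, gripper open.
Joint ranges: [-2.63, 2.63], [-0.92, 2.1], [0.06, 2.66], [-1.3, 4.44], [0, 2.69], [-3.02, 3.02]. Speed limits (rad/s): [2.22, 2.22, 2.79, 3.14, 3.14, 3.14].

### API

Orientations are given as [roll, pitch, yaw] about the fixed x, y, z axes, in that order (R = Rz(yaw) Ry(pitch) Rx(roll)).
In Python, from rig import * gives the robot as it stands.
- The arm moves only by the tool play_rows, never from a script. Its argument "moves" is a list of rows, each a list of 3 entries, a list of its own where there are three numbers: the shift along the tool's x, y, z in m, then the turn, a rotation vector about the tool's x, y, z in rad, then the opening in per cent of the stroke, from 0 (shut) to 100 (fully open). In form: [[[x, y, z], [rx, ry, rz], fingers], ...]. A call has 1 to 20 rows; each row shifts and turns the commanded pose from where the row before left it, along the tool's axes as they then stand; what a row does not reach is not made up. A row lasts 1/10 s, in which the tool goes at most 50 mm and 8.59 degrees, less where a joint would pass 70% of its speed; a pose out of reach is approached as far as the arm can. A call is refused whole if a number of a shift passes 0.05 or a number of a turn 0.15, either way. A call with a gripper value outside its range is refused whole. The fingers move at their own pace and stop on an object; "squeeze" is the grip in N (left out, the last holds). Time passes only in rows, so rows that do not move let the fingers close. It gives the time, the measured TCP pose, the force and the opening at its end, in the units of the state.
- sense(): the state, without advancing time (a new reading comes with each control period).
- grab_frame(name): name is "scene" or "side" or "wrist"; returns a dict with "pixels" (400x640x3 uint8, red, green, blue), "intrinsics" (3x3 intrinsics, pixels), "R" (3x3) and "t" (3): a world point X has camera coordinates R X + t. Camera axes: x right, y down, z forward; pixel columns grow to the right and rows downward; lengths in mm; the calibration is good to about 2 mm. A picture is of the moment at which its call begins. There is no depth.
- sign_off(): hands the job in, once; it reports no verdict.
The state is a dict: "clock": time; "qpos": joint angles; "qvel": joint speeds; "joint_efforts": joint torques, N m; "eef_pos": TCP position; "tcp_rot": TCP orientation; "contact_force": force on the tool from outside, world axes, zero at the start; "wrist_torque": the same for the moment, N m; "opening": opening from 0.0 (shut) to 1.0 (fully open).
Only numpy, scipy, OpenCV 4.12 (cv2) and the standard library are available. Lean on these libraries where they do the work, as an engineer would, in place of code of your own. Each camera call takes 0.05 s, during which the arm holds its last target. There are 200 camera calls.

### The job

Raise the clear sash of the fume box fully, screw the blue cap of the amber jar clockwise until it is tight, then lower the sash until it is fully shut. Leave the red cap, the hammer and the file as they are.

Things in the scene. Friction and masses are not known exactly. Their poses are not given: they have to be found in the camera images.
- hood: fume box of clear panels in an aluminium frame, 520 wide, 240 deep, 310 high, with two 20 mm sash guides 600 high at its front, fixed to the bench. Origin at bench level in the middle of the sash plane; x points into the box (away from its front), y to its left seen from the robot, z up. Roof only over the rear 90 mm.
- sash (a joint): height in m by which the sash is raised: 0 shut on the floor of the box, 0.285 fully up. The sash is a clear pane 496 wide, 280 high with green rails 12 thick; it slides stiffly (raise with about 11 N, push down with about 3 N) and stays where it is left. When fully up, its lower edge is 295 mm above the bench.
- sash_handle (a point): middle of the black bar handle of the sash: round bar 14 mm thick, 90 mm long, level, parallel to the sash, its centre 55 mm in front of the pane, 60 mm above the bench when the sash is shut; joined to the pane by a 14 mm arm at each end. Axes as hood. Moves with the sash.
- blue_cap (a joint): angle in rad by which the blue cap is unscrewed: 0 tight against its stop, with the wing in the plane that runs front to back through the jar; grows anticlockwise seen from above the cap, up to 2.6. Does not move along its axis.
- amber_jar: amber glass jar with the blue cap: 64 mm wide, held in a wooden rest inside the fume box, fixed, its axis leaning 38 degrees from vertical towards the box's front. Origin on the box floor (10 mm above the bench), straight below the wing of its cap; x points to the back of the box, z up. Either jar may be the left one; they stand 230 to 280 mm apart.
- blue_cap_wing (a point): blue round cap (52 mm wide) with a straight wing across its top: 44 long, 14 thick, standing 20 mm proud. Point: in the wing's middle, 11 mm below its crest and 9 mm above the cap's flat top, 101 mm above the bench, 34 to 44 mm behind the sash. z: cap axis, out of the jar (up and to the front); x: along the wing; y: across it, the way to grip. Turns with the cap.
- red_cap (a joint): the same for the red cap, which is tight (0) and must stay so.
- green_jar: green glass jar with the red cap: 64 mm wide, held in a wooden rest inside the fume box, fixed, its axis leaning 38 degrees from vertical towards the box's front. Origin on the box floor (10 mm above the bench), straight below the wing of its cap; x points to the back of the box, z up. Either jar may be the left one; they stand 230 to 280 mm apart.
- red_cap_wing (a point): red round cap (52 mm wide) with a straight wing across its top: 44 long, 14 thick, standing 20 mm proud. Point: in the wing's middle, 11 mm below its crest and 9 mm above the cap's flat top, 101 mm above the bench, 34 to 44 mm behind the sash. z: cap axis, out of the jar (up and to the front); x: along the wing; y: across it, the way to grip. Turns with the cap.
- hammer: wooden-handled hammer 240 mm long, lying on the bench in front of the box on the robot's left; origin under its middle
- file: steel file with a light wooden handle, 260 mm long, lying on the bench in front of the box on the robot's right; origin under its middle

How it is judged (in metres and radians):
On the way, in this order (a step that is already met when the one before it is completed fails the run):
1. the sash is raised fully (at least 0.26 of its 0.285 m) (value of joint sash above 0.26 m), for 0.2 s.
2. the blue cap is screwed tight (within 0.12 rad of its stop) with the sash still up (value of joint blue_cap below 0.12 rad and value of joint sash above 0.15 m), for 0.2 s.
At the end, for the whole second after the job is handed in: The sash is shut to within 6 mm, the blue cap is within 0.12 rad of its tight stop, and the red cap is still tight (within 0.12 rad) (value of joint sash below 0.006 m and value of joint each of blue_cap, red_cap below 0.12 rad); the robot touches nothing.
It fails at once if the red cap is unscrewed by more than 0.2 rad (value of joint red_cap above 0.2 rad).
It fails at once if the hammer is moved by more than 30 mm (distance of hammer from where it was at the start of the episode above 0.03 m).
It fails at once if the file is moved by more than 30 mm (distance of file from where it was at the start of the episode above 0.03 m).
It also fails if it takes over 67 s, if anything falls off the work surface, if the arm or the gripper's body presses on something with over 40 N, if the wrist force passes 120 N, or if a joint passes its speed limit or range.

## Working session

There is one attempt and no reset: what is moved stays moved. The work goes in short steps, Python scripts to look and compute and a tool call to move; the robot and the scene stay as the last step left them, time stands still between calls to the robot, and variables do not carry over. Pictures are saved under pics/ and viewed, about 8 in all and at most 12, crops included, and the job is handed in when it is done.

Besides the shell and the picture viewer there is one more tool, called after "Call:" by a JSON object that holds its "fn" and its "kwargs". play_rows: Moves the arm, as the interface text tells. Its arguments: {"type":"object","properties":{"moves":{"type":"array"},"squeeze":{"type":"number"}},"required":["moves"]}

```bash
mkdir -p pics; ls; python3 - <<'E'
from rig import *
import cv2
for n in("scene","side","wrist"):
    f=grab_frame(n); cv2.imwrite(f"pics/{n}0.png",f["pixels"][:,:,::-1])
    print(n,f["intrinsics"],f["R"],f["t"])
    import numpy as np; np.savez(f"pics/{n}0.npz",**f)
print(sense())
E
```

```text
pics
scene [[506.51724344   0.         318.08442625]
 [  0.         506.51724344 210.69911165]
 [  0.           0.           1.        ]] [[ 5.73910937e-01  8.18917402e-01 -7.25093936e-04]
 [ 7.03101215e-01 -4.93198591e-01 -5.12253678e-01]
 [-4.19851067e-01  2.93478174e-01 -8.58833886e-01]] [-283.18860404 -289.74436341 1651.09165064]
side [[514.03430471   0.         318.22969003]
 [  0.         514.03430471 197.61867106]
 [  0.           0.           1.        ]] [[-0.71535066 -0.698745    0.00537141]
 [-0.51655734  0.52362534 -0.67748433]
 [ 0.47057618 -0.48741351 -0.7355176 ]] [ 340.36317031  288.35535661 1353.16697219]
wrist [[281.41100847   0.         323.60113837]
 [  0.         281.41100847 203.00657661]
 [  0.           0.           1.        ]] [[ 3.18090127e-01 -9.48060213e-01 -7.08959700e-04]
 [-8.97179812e-01 -3.01260416e-01  3.22971432e-01]
 [-3.06409947e-01 -1.02097960e-01 -9.46408448e-01]] [-623.12277198  -42.20684502  380.96830243]
{'clock': 0.15, 'qpos': array([-1.24936620e+00,  3.53542317e-01,  1.63393013e+00,  1.75735864e-05,
        1.15517847e+00, -2.37879458e-03]), 'qvel': array([ 1.40080507e-04, -2.77827057e-03, -1.13602871e-03,  6.81728122e-05,
        4.18332140e-04,  4.30315017e-04]), 'joint_efforts': array([ 2.53097623e-04, -6.05635285e+01, -3.42339134e+01,  1.49943735e-04,
        6.06900081e-03, -1.95831643e-05]), 'eef_pos': array([ 198.77263307, -592.19000727,  230.71506053]), 'tcp_rot': array([-3.14053443e+00, -1.85873198e-05,  3.23801811e-01]), 'contact_force': array([-0.18995989,  0.32385239,  0.16723803]), 'wrist_torque': array([-0.00692072,  0.06029958, -0.01038624]), 'opening': 0.9996927990250228}
```

View pics/scene0.png

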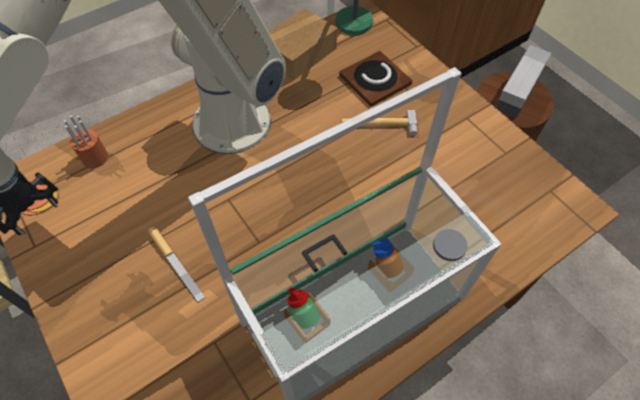

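View pics/side0.png

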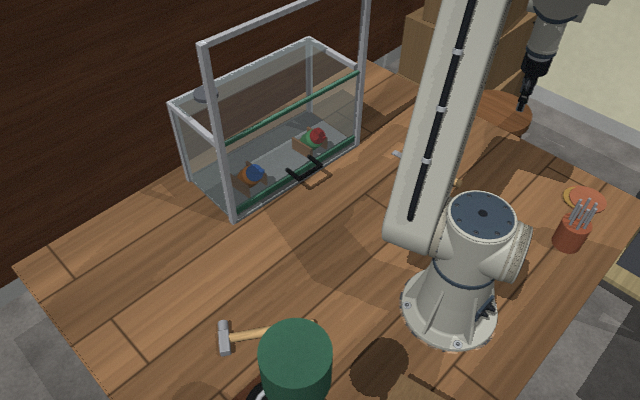

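Scene view: the blue cap is at about (383,248), the red cap at (297,297) and the handle around (325,250). In the side view they are at about (253,173), (317,135) and (308,168). I'll enlarge both.

```bash
python3 - <<'E'
import cv2,numpy as np
a=cv2.imread("pics/scene0.png")[160:330,220:440]; b=cv2.imread("pics/side0.png")[60:230,190:380]
a=cv2.resize(a,None,fx=3.6,fy=3.6,interpolation=cv2.INTER_CUBIC)[:, :];b=cv2.resize(b,None,fx=4,fy=3.5,interpolation=cv2.INTER_CUBIC)
b=cv2.resize(cv2.imread("pics/side0.png")[60:230,190:380],None,fx=3.5,fy=3.5,interpolation=cv2.INTER_CUBIC)
cv2.imwrite("pics/sc_crop.png",a[:600,:800]);cv2.imwrite("pics/si_crop.png",b[:600])
E
```

```text
(no output)
```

View pics/sc_crop.png

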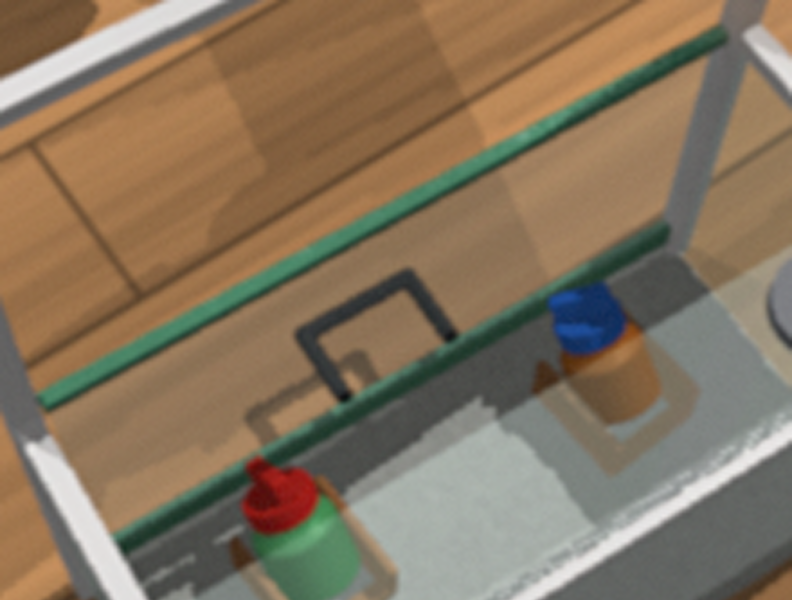

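View pics/si_crop.png

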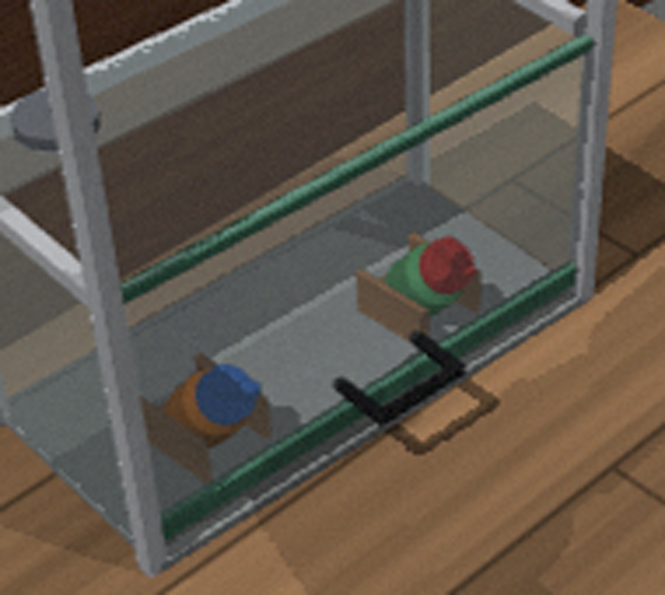

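The handle bar ends are at scene (304,253) and (333,236), and at side (298,179) and (321,166). The blue cap sits behind the lower rail, left of the handle, and its wing is turned well away from front to back. Next I triangulate.

```bash
cat > h.py <<'E'
import numpy as np,cv2
from scipy.spatial.transform import Rotation as Ro
def tri(obs):
    A=[];b=[]
    for f,(u,v) in obs:
        d=np.linalg.inv(f["intrinsics"])@[u,v,1]; d=f["R"].T@d; d/=np.linalg.norm(d)
        o=-f["R"].T@f["t"]; P=np.eye(3)-np.outer(d,d); A.append(P); b.append(P@o)
    x=np.linalg.lstsq(np.vstack(A),np.hstack(b),rcond=None)[0]
    return x,np.linalg.norm(np.vstack(A)@x-np.hstack(b))
def plane(f,uv,z):
    d=f["R"].T@np.linalg.inv(f["intrinsics"])@[uv[0],uv[1],1]; o=-f["R"].T@f["t"]
    return o+d*(z-o[2])/d[2]
def cent(f,col):
    hsv=cv2.cvtColor(f["pixels"],cv2.COLOR_RGB2HSV)
    m=cv2.inRange(hsv,(108,140,50),(125,255,255)) if col=="b" else cv2.inRange(hsv,(0,180,80),(4,255,255))|cv2.inRange(hsv,(175,180,80),(180,255,255))
    n,l,s,c=cv2.connectedComponentsWithStats(m)
    return [(c[i].round(1),s[i].tolist()) for i in range(1,n) if s[i,4]>40]
E
python3 - <<'E'
from h import *
S=dict(np.load("pics/scene0.npz"));D=dict(np.load("pics/side0.npz"))
s=lambda x,y:(x/3.6+220,y/3.6+160); d=lambda x,y:(x/3.5+190,y/3.5+60)
for n,a,b in[("hL",(407,273),(378,416)),("hR",(302,334),(459,372)),("railL",(722,38),(125,293)),("railR",(45,402),(592,42)),("blue",(588,320),(228,395)),("red",(280,500),(447,267)),("stubL",(452,338),(343,386)),("stubR",(347,398),(416,341))]:
    print(n,*[np.round(x,1) for x in tri([(S,s(*a)),(D,d(*b))])])
print(cent(S,"b"),cent(D,"b"),cent(S,"r"),cent(D,"r"))
for uv in [(343,123),(415,122)]: print("hammer",plane(S,uv,10))
for uv in [(153,232),(200,298)]: print("file",plane(S,uv,5))
E
```

```text
hL [563.8  -1.1  79. ] 0.5
hR [557.1 -92.6  73.5] 3.1
railL [631.6 192.  299.7] 4.8
railR [ 600.7 -297.5  299.2] 5.9
blue [671.7  79.3  86.2] 3.8
red [ 656.9 -178.7   83.5] 3.5
stubL [620.4  -6.6  72.4] 6.5
stubR [615.7 -95.1  71.2] 4.8
[(array([382.4, 248.1]), [373, 239, 20, 19, 278])] [] [(array([296.9, 297.8]), [288, 288, 20, 20, 283])] []
hammer [220.02249059 289.84299064  10.        ]
hammer [350.31484036 482.81817922  10.        ]
file [ 230.07652822 -387.16996587    5.        ]
file [ 482.02608102 -372.10845243    5.        ]
```

```bash
cat >> h.py <<'E'
from scipy.linalg import logm,expm
def pose(yaw,tilt,p,spin=0):
    """tool leaning 'tilt' forward from straight down, heading yaw; spin about tool z; p=TCP mm"""
    R=Ro.from_euler('z',yaw+np.pi/2)*Ro.from_euler('x',np.pi)
    R=R*Ro.from_rotvec([tilt,0,0])*Ro.from_rotvec([0,0,spin])
    T=np.eye(4);T[:3,:3]=R.as_matrix();T[:3,3]=np.array(p)/1000;return T
def cur(s):
    T=np.eye(4);T[:3,:3]=Ro.from_euler('xyz',s["tcp_rot"]).as_matrix();T[:3,3]=s["eef_pos"]/1000;return T
def plan(A,B,N):
    M=expm(logm(np.linalg.inv(A)@B).real/N)
    return N,M[:3,3].round(4).tolist(),Ro.from_matrix(M[:3,:3]).as_rotvec().round(4).tolist()
E
python3 - <<'E'
import rig; print([x for x in dir(rig) if x[0]!='_'])
from rig import *
from h import *
B=pose(-.067,.35,(520,-44,200)); print(B[:3,:3].round(2))
print(plan(cur(sense()),B,20))
E
```

```text
['MotionError', 'grab_frame', 'sense', 'sign_off']
[[ 0.07  0.94 -0.34]
 [ 1.   -0.06  0.02]
 [ 0.   -0.34 -0.94]]
(20, [0.0333, -0.0051, 0.0012], [0.0154, -0.0104, -0.0584])
```

```bash
sed -i 's/from_rotvec(\[tilt,0,0\])/from_rotvec([-tilt,0,0])/' h.py; python3 - <<'E'
from rig import *
from h import *
B=pose(-.067,.35,(520,-44,200)); print(B[:3,:3].round(2))
print(plan(cur(sense()),B,20))
E
```

```text
[[ 0.07  0.94  0.34]
 [ 1.   -0.06 -0.02]
 [-0.    0.34 -0.94]]
(20, [0.0331, -0.0056, 0.0018], [-0.0155, 0.0103, -0.0584])
```

Call:
{"fn": "play_rows", "kwargs": {"moves": [[[0.033,-0.0056,0.0018],[-0.0155,0.0103,-0.0584],100],[[0.033,-0.0056,0.0018],[-0.0155,0.0103,-0.0584],100],[[0.033,-0.0056,0.0018],[-0.0155,0.0103,-0.0584],100],[[0.033,-0.0056,0.0018],[-0.0155,0.0103,-0.0584],100],[[0.033,-0.0056,0.0018],[-0.0155,0.0103,-0.0584],100],[[0.033,-0.0056,0.0018],[-0.0155,0.0103,-0.0584],100],[[0.033,-0.0056,0.0018],[-0.0155,0.0103,-0.0584],100],[[0.033,-0.0056,0.0018],[-0.0155,0.0103,-0.0584],100],[[0.033,-0.0056,0.0018],[-0.0155,0.0103,-0.0584],100],[[0.033,-0.0056,0.0018],[-0.0155,0.0103,-0.0584],100]]}}

```text
clock: 1.15
eef_pos: [440.9, -365.7, 219.6]
tcp_rot: [2.965, -0.053, 0.917]
contact_force: [0.3, -0.4, -0.6]
opening: 1.0
```

```bash
python3 - <<'E'
from rig import *
s=sense();print(s["qpos"].round(4),s["eef_pos"],s["tcp_rot"],s["clock"])
E
```

```text
[-0.7345  0.1992  1.8865  0.0853  0.8857 -0.1239] [ 440.93076862 -365.6842408   219.6191243 ] [ 2.96522203 -0.05293835  0.91655973] 1.15
```

Call:
{"fn": "play_rows", "kwargs": {"moves": [[[0.033,-0.0056,0.0018],[-0.0155,0.0103,-0.0584],80],[[0.033,-0.0056,0.0018],[-0.0155,0.0103,-0.0584],60],[[0.033,-0.0056,0.0018],[-0.0155,0.0103,-0.0584],60],[[0.033,-0.0056,0.0018],[-0.0155,0.0103,-0.0584],60],[[0.033,-0.0056,0.0018],[-0.0155,0.0103,-0.0584],60],[[0.033,-0.0056,0.0018],[-0.0155,0.0103,-0.0584],60],[[0.033,-0.0056,0.0018],[-0.0155,0.0103,-0.0584],60],[[0.033,-0.0056,0.0018],[-0.0155,0.0103,-0.0584],60],[[0.033,-0.0056,0.0018],[-0.0155,0.0103,-0.0584],60],[[0.033,-0.0056,0.0018],[-0.0155,0.0103,-0.0584],60],[[0,0,0],[0,0,0],60],[[0,0,0],[0,0,0],60]]}}

```text
clock: 2.35
eef_pos: [519.1, -45.9, 200.4]
tcp_rot: [2.791, 0.001, 1.506]
contact_force: [-0.2, -0.5, 0.6]
opening: 0.6
```

```bash
python3 - <<'E'
from rig import *
from h import *
s=sense();print(s["qpos"].round(4),s["eef_pos"],s["tcp_rot"],s["clock"])
f=grab_frame("wrist");cv2.imwrite("pics/wrist1.png",f["pixels"][:,:,::-1]);np.savez("pics/wrist1.npz",**f)
E
```

```text
[-0.0975  0.0679  2.1332  0.0176  0.5899 -0.0455] [519.11098273 -45.905756   200.35760794] [2.79079441e+00 1.39621221e-03 1.50563675e+00] 2.35
```

View pics/wrist1.png

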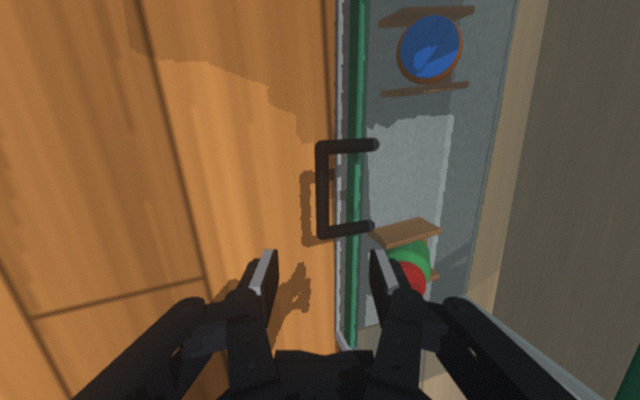

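The wrist view shows the bar from (322,145) to (323,235) and the blue cap's disc at (431,46). I'll refine the handle with all three views and fit a kinematic model, because the cap pose may be near a wrist singularity.

```bash
cat >> h.py <<'E'
def fk(q,p):
    h,a,b,L,r0,e=p
    Ry=lambda t:Ro.from_euler('y',t); Rz=lambda t:Ro.from_euler('z',t)
    R=Rz(q[0]); x=R.apply([r0,0,h])
    R=R*Ry(q[1]); x=x+R.apply([0,0,a]); R=R*Ry(q[2]); x=x+R.apply([e,0,b])
    R=R*Rz(q[3])*Ry(q[4])*Rz(q[5]); x=x+R.apply([0,0,L])
    return x,R*Rz(np.pi/2)
E
cat > fit.py <<'E'
from h import *
from scipy.optimize import least_squares
Q=[[-1.24936620,.353542,1.633930,0,1.155178,-.002379],[-.7345,.1992,1.8865,.0853,.8857,-.1239],[-.0975,.0679,2.1332,.0176,.5899,-.0455]]
X=[[198.773,-592.19,230.715],[440.93,-365.684,219.619],[519.111,-45.906,200.358]]
E=[[-3.140534,0,.3238],[2.96522,-.05294,.91656],[2.790794,.001396,1.505637]]
f=lambda p:np.hstack([fk(q,p)[0]-x for q,x in zip(Q,X)]+[[(p[5])*.02,p[4]*.02,(p[0]-300)*.001,(p[3]-280)*.001]])
r=least_squares(f,[300,480,480,280,0,0]);P=r.x
E_=[ (fk(q,P)[1].inv()*Ro.from_euler('xyz',e)).magnitude() for q,e in zip(Q,E)]
if __name__=="__main__":
    print(P.round(1),r.fun.round(2),np.round(E_,4))
    W=dict(np.load("pics/wrist1.npz"));S=dict(np.load("pics/scene0.npz"));D=dict(np.load("pics/side0.npz"))
    for n,w,a,b in[("L",(322,145),(333.1,235.8),(298,178.9)),("R",(323,235),(303.9,252.8),(321.1,166.3))]:
        print(n,*tri([(W,w),(S,a),(D,b)]),plane(W,w,75))
    print("blue",tri([(W,(431,46)),(S,(382.4,248.1)),(D,(190+228/3.5,60+395/3.5))]))
E
python3 fit.py
```

```text
[259.1 609.2 501.1 365.5 -29.9  34.7] [-1.39 -0.58 -0.18 -0.21  0.18  0.3   0.06 -1.28 -0.12  0.69 -0.6  -0.04
  0.09] [0.     0.0001 0.    ]
L [ 5.63974001e+02 -2.44481711e-01  7.89949102e+01] 1.826000273664735 [5.65994466e+02 3.81279924e-01 7.50000000e+01]
R [558.4630927  -93.46071672  75.08076306] 4.669464820721942 [560.74595605 -95.57082054  75.        ]
blue (array([670.67614694,  80.08216901,  90.30797319]), np.float64(5.292278741224954))
```

Call:
{"fn": "play_rows", "kwargs": {"moves": [[[0,0,0.01],[0,0,0],40],[[0,0,0.02],[0,0,0],40],[[0,0,0.02],[0,0,0],40],[[0,0,0.02],[0,0,0],40],[[0,0,0.02],[0,0,0],40],[[0.001,-0.002,0.02],[0,0,0],40],[[0,0,0.015],[0,0,0],40],[[0,0,0.015],[0,0,0],40],[[0,0,0.01],[0,0,0],40],[[0,0,0],[0,0,0],40]]}}

```text
clock: 3.4
eef_pos: [568.6, -49.7, 57.2]
tcp_rot: [2.793, 0.001, 1.503]
contact_force: [-0.4, 0.0, 1.1]
opening: 0.398
```

```bash
python3 - <<'E'
from rig import *
from h import *
s=sense();print(s["qpos"].round(4),s["eef_pos"],s["tcp_rot"],s["opening"])
f=grab_frame("wrist");cv2.imwrite("pics/wrist2.png",f["pixels"][:,:,::-1]);np.savez("pics/wrist2.npz",**f)
E
```

```text
[-0.0947  0.3955  2.1373  0.0311  0.26   -0.0556] [568.55932668 -49.72615967  57.23343608] [2.79265328e+00 1.24625129e-03 1.50292680e+00] 0.3975339659586943
```

View pics/wrist2.png

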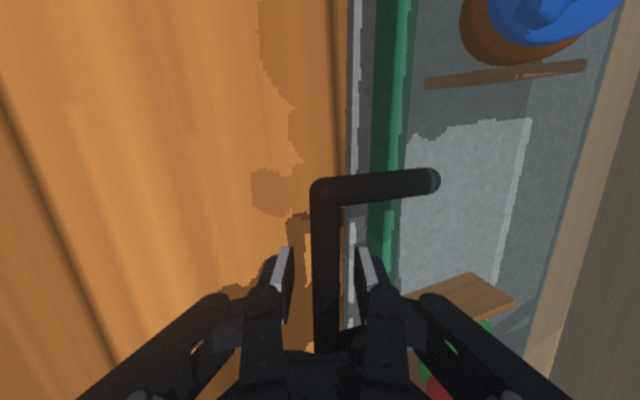

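The bar (column 325) sits between the fingers (283 and 365). Next I grip it and raise the sash.

Call:
{"fn": "play_rows", "kwargs": {"moves": [[[0,0,0],[0,0,0],0],[[0,0,0],[0,0,0],0],[[0,0,0],[0,0,0],0],[[0,0,0],[0,0,0],0],[[0,0,0],[0,0,0],0],[[0,0,0],[0,0,0],0],[[0,0.0017,-0.0047],[0,0,0],0],[[0,0.0034,-0.0094],[0,0,0],0],[[0,0.0051,-0.0141],[0,0,0],0],[[0,0.0051,-0.0141],[0,0,0],0]], "squeeze": 70}}

```text
clock: 4.45
eef_pos: [568.7, -49.2, 103.7]
tcp_rot: [2.791, 0.002, 1.504]
contact_force: [7.1, -5.7, -13.5]
opening: 0.137
```

Call:
{"fn": "play_rows", "kwargs": {"moves": [[[0,0.0051,-0.0141],[0,0,0],0],[[0,0.0051,-0.0141],[0,0,0],0],[[0,0.0051,-0.0141],[0,0,0],0],[[0,0.0051,-0.0141],[0,0,0],0],[[0,0.0051,-0.0141],[0,0,0],0],[[0,0.0051,-0.0141],[0,0,0],0],[[0,0.0051,-0.0141],[0,0,0],0],[[0,0.0051,-0.0141],[0,0,0],0],[[0,0.0051,-0.0141],[0,0,0],0],[[0,0.0051,-0.0141],[0,0,0],0],[[0,0.0051,-0.0141],[0,0,0],0],[[0,0.0051,-0.0141],[0,0,0],0],[[0,0.0051,-0.0141],[0,0,0],0],[[0,0.0051,-0.0141],[0,0,0],0],[[0,0,0],[0,0,0],0]]}}

```text
clock: 5.95
eef_pos: [568.8, -49.2, 315.7]
tcp_rot: [2.788, 0.003, 1.504]
contact_force: [1.1, -4.6, 2.5]
opening: 0.135
```

```bash
python3 - <<'E'
from rig import *
from h import *
s=sense();print(s["qpos"].round(4),s["eef_pos"],s["tcp_rot"],s["contact_force"])
E
```

```text
[-0.0929  0.0142  1.9077  0.0088  0.8657 -0.0316] [568.7898196  -49.19986313 315.67486275] [2.78751054e+00 2.70062482e-03 1.50448268e+00] [ 1.05811511 -4.57659598  2.51358197]
```

Call:
{"fn": "play_rows", "kwargs": {"moves": [[[0,0.0017,-0.0047],[0,0,0],0],[[0,0.0017,-0.0047],[0,0,0],0],[[0,0.0017,-0.0047],[0,0,0],0],[[0,0,0],[0,0,0],0]]}}

```text
clock: 6.35
eef_pos: [568.6, -49.2, 326.4]
tcp_rot: [2.791, 0.003, 1.504]
contact_force: [21.2, -6.6, -26.6]
opening: 0.136
```

Both the sash stop and the 16 mm initial raise agree with the measured travel. I'll relax, release and back off.

Call:
{"fn": "play_rows", "kwargs": {"moves": [[[0,-0.0014,0.0038],[0,0,0],0],[[0,0,0],[0,0,0],40],[[0,0,0],[0,0,0],40],[[0,0,0],[0,0,0],40],[[0,0,0],[0,0,0],40],[[0,0,-0.01],[0,0,0],40],[[0,0,-0.02],[0,0,0],40],[[0,0,-0.02],[0,0,0],40],[[0,0,-0.02],[0,0,0],60],[[0,0,-0.02],[0,0,0],60],[[0,0,-0.01],[0,0,0],60],[[0,0,0],[0,0,0],60]]}}

```text
clock: 7.55
eef_pos: [533.8, -46.2, 420.7]
tcp_rot: [2.787, 0.001, 1.504]
contact_force: [0.2, 0.6, 0.0]
opening: 0.602
```

```bash
python3 - <<'E'
from rig import *
from h import *
s=sense();print(s["qpos"].round(4).tolist(),s["eef_pos"].round(2).tolist(),s["tcp_rot"].round(4).tolist())
np.save("s.npy",np.r_[s["qpos"],s["eef_pos"]])
E
cat > fit.py <<'E'
from h import *
from scipy.optimize import least_squares
Q=[[-1.24936620,.353542,1.633930,0,1.155178,-.002379],[-.7345,.1992,1.8865,.0853,.8857,-.1239],[-.0975,.0679,2.1332,.0176,.5899,-.0455],[-.0947,.3955,2.1373,.0311,.26,-.0556],[-0.0929,0.0142,1.9077,0.0088,0.8657,-0.0316]]
X=[[198.773,-592.19,230.715],[440.93,-365.684,219.619],[519.111,-45.906,200.358],[568.56,-49.73,57.23],[568.79,-49.2,315.67]]
s=np.load("s.npy");Q.append(s[:6]);X.append(s[6:9])
f=lambda p:np.hstack([fk(q,p)[0]-x for q,x in zip(Q,X)])
P=least_squares(f,[259,609,501,365,-30,35]).x
lo=np.array([-2.63,-.92,.06,-1.3,0,-3.02]);hi=np.array([2.63,2.1,2.66,4.44,2.69,3.02])
def ik(T,q0):
    def g(q):
        x,R=fk(q,P); return np.r_[(x/1000-T[:3,3])*10,(R.inv()*Ro.from_matrix(T[:3,:3])).as_rotvec()*3]
    r=least_squares(g,np.clip(q0,lo+1e-3,hi-1e-3),bounds=(lo,hi)); return r.x,np.abs(r.fun).max()
if __name__=="__main__":
    print(P.round(1),np.abs(f(P)).max())
    w=np.array([668,79,101.])
    for tilt in (np.radians(38),.5):
      for spin in np.arange(-1.5,1.7,.5):
        for q4 in (0,1.57,3):
          yaw=-.067;ax=np.array([np.cos(yaw)*np.sin(tilt),np.sin(yaw)*np.sin(tilt),-np.cos(tilt)])
          q,e=ik(pose(yaw,tilt,w+19*ax,spin),[0.1,.4,2.1,q4,.3,spin-q4])
          print(round(tilt,2),spin,q4,q.round(2),round(e,4))
E
python3 fit.py
```

```text
[-0.0944, -0.1185, 1.8068, 0.0094, 1.0991, -0.0309] [533.79, -46.17, 420.66] [2.7873, 0.0014, 1.5043]
[296.5 572.  495.4 347.1  -1.7  60.4] 1.5023227989095034
0.66 -1.5 0 [ 0.19  0.45  2.06 -1.3   0.15  0.01] 0.1604
0.66 -1.5 1.57 [ 0.1   0.45  2.07  1.65  0.   -3.01] 0.2833
0.66 -1.5 3 [ 0.1   0.45  2.07  1.66  0.   -3.02] 0.2833
0.66 -1.0 0 [ 0.19  0.45  2.06 -1.3   0.15  0.51] 0.1353
0.66 -1.0 1.57 [ 0.1   0.45  2.07  2.15  0.   -3.01] 0.2888
0.66 -1.0 3 [ 0.1   0.45  2.07  2.16  0.   -3.02] 0.2888
0.66 -0.5 0 [ 0.19  0.45  2.06 -1.3   0.15  1.01] 0.1411
0.66 -0.5 1.57 [ 0.1   0.45  2.07  2.66  0.   -3.02] 0.3325
0.66 -0.5 3 [ 0.1   0.45  2.07  2.66  0.   -3.02] 0.3325
0.66 0.0 0 [ 0.19  0.45  2.06 -1.3   0.15  1.51] 0.1608
0.66 0.0 1.57 [ 0.1   0.46  2.11  3.16  0.08 -3.02] 0.3082
0.66 0.0 3 [ 0.1   0.46  2.11  3.16  0.08 -3.02] 0.3082
0.66 0.5 0 [ 0.19  0.45  2.06 -1.3   0.15  2.01] 0.1411
0.66 0.5 1.57 [ 0.16  0.48  2.13  3.71  0.18 -3.02] 0.1699
0.66 0.5 3 [ 0.16  0.48  2.13  3.71  0.18 -3.02] 0.1699
0.66 1.0 0 [ 0.19  0.45  2.06 -1.3   0.15  2.51] 0.1353
0.66 1.0 1.57 [ 0.19 
[... 695 characters left out ...]
 -0.5 3 [ 0.11  0.47  2.08  2.67  0.   -3.02] 0.3583
0.5 0.0 0 [ 0.17  0.46  2.   -0.52  0.23  0.72] 0.0
0.5 0.0 1.57 [ 0.17  0.46  2.   -0.52  0.23  0.72] 0.0
0.5 0.0 3 [ 0.11  0.47  2.08  3.17  0.   -3.02] 0.2888
0.5 0.5 0 [ 0.17  0.46  2.   -0.52  0.23  1.22] 0.0
0.5 0.5 1.57 [ 0.17  0.46  2.   -0.52  0.23  1.22] 0.0
0.5 0.5 3 [ 0.11  0.47  2.08  3.67  0.   -3.02] 0.3735
0.5 1.0 0 [ 0.17  0.46  2.   -0.52  0.23  1.72] 0.0
0.5 1.0 1.57 [ 0.17  0.46  2.   -0.52  0.23  1.72] 0.0
0.5 1.0 3 [ 0.13  0.47  2.09  4.19  0.05 -3.02] 0.3643
0.5 1.5 0 [ 0.17  0.46  2.   -0.52  0.23  2.22] 0.0
0.5 1.5 1.57 [ 0.17  0.46  2.   -0.52  0.23  2.22] 0.0
0.5 1.5 3 [ 0.15  0.47  2.09  4.44  0.08 -2.76] 0.3181
```

```bash
cat > t.py <<'E'
from fit import *
w=np.array([664,80,101.]);y0=-.067;t0=np.radians(38)
axis=lambda yaw,tilt:np.array([np.cos(yaw)*np.sin(tilt),np.sin(yaw)*np.sin(tilt),-np.cos(tilt)])
if __name__=="__main__":
  for tilt in (.5,.55,.58,.61,.64):
    for yaw in (-.067,0,.07,.14):
      o=[]
      for back in (0,110,250):
        a=axis(yaw,tilt);q,e=ik(pose(yaw,tilt,w+(19-back)*a,0),[0.1,.4,2.0,-.3,.3,0]);o+=[q[3:].round(2).tolist(),round(e,3)]
      print(tilt,yaw,"mis",np.arccos(a@axis(y0,t0)).round(3),o)
E
python3 t.py
```

```text
0.5 -0.067 mis 0.163 [[-0.54, 0.23, 0.74], np.float64(0.0), [-0.34, 0.4, 0.55], np.float64(0.0), [-0.24, 0.68, 0.47], np.float64(0.0)]
0.5 0 mis 0.167 [[-0.38, 0.2, 0.51], np.float64(0.0), [-0.23, 0.38, 0.37], np.float64(0.0), [-0.16, 0.66, 0.31], np.float64(0.0)]
0.5 0.07 mis 0.179 [[-0.17, 0.18, 0.23], np.float64(0.0), [-0.1, 0.36, 0.16], np.float64(0.0), [-0.07, 0.65, 0.13], np.float64(0.0)]
0.5 0.14 mis 0.198 [[0.07, 0.18, -0.09], np.float64(0.0), [0.04, 0.36, -0.06], np.float64(0.0), [0.03, 0.65, -0.05], np.float64(0.0)]
0.55 -0.067 mis 0.113 [[-0.84, 0.17, 1.05], np.float64(0.0), [-0.47, 0.33, 0.69], np.float64(0.0), [-0.31, 0.61, 0.54], np.float64(0.0)]
0.55 0 mis 0.119 [[-0.67, 0.14, 0.8], np.float64(0.0), [-0.33, 0.3, 0.47], np.float64(0.0), [-0.21, 0.58, 0.36], np.float64(0.0)]
0.55 0.07 mis 0.137 [[-0.34, 0.11, 0.39], np.float64(0.0), [-0.15, 0.28, 0.2], np.float64(0.0), [-0.09, 0.57, 0.15], np.float64(0.0)]
0.55 0.14 mis 0.163 [[0.14, 0.1, -0.16], np.float64(0.0), [0.06, 0.27, -0.08], np.float64(0.0), [0.04, 0.57, -0.06], np.float64(0.0)]
0.58 -0.067 mis 0.083 [[-1.12, 0.
[... 880 characters left out ...]
 0.19], np.float64(0.0)]
0.61 0.14 mis 0.134 [[1.73, 0.02, -1.75], np.float64(0.0), [0.11, 0.17, -0.14], np.float64(0.0), [0.05, 0.46, -0.08], np.float64(0.0)]
0.64 -0.067 mis 0.023 [[-1.3, 0.15, 1.51], np.float64(0.108), [-0.94, 0.22, 1.17], np.float64(0.0), [-0.49, 0.49, 0.75], np.float64(0.0)]
0.64 0 mis 0.047 [[-1.3, 0.09, 1.43], np.float64(0.104), [-0.78, 0.17, 0.93], np.float64(0.0), [-0.34, 0.45, 0.51], np.float64(0.0)]
0.64 0.07 mis 0.086 [[-1.3, 0.03, 1.35], np.float64(0.09), [-0.42, 0.12, 0.48], np.float64(0.0), [-0.15, 0.42, 0.22], np.float64(0.0)]
0.64 0.14 mis 0.128 [[2.84, 0.06, -2.86], np.float64(0.0), [0.18, 0.11, -0.21], np.float64(0.0), [0.06, 0.41, -0.09], np.float64(0.0)]
```

```bash
python3 - <<'E'
from t import *
from rig import sense
a=axis(-.067,.55);A=cur(sense());B=pose(-.067,.55,w-260*a);C=pose(-.067,.55,w-110*a)
print(B[:3,3],C[:3,3],plan(A,B,10),plan(B,C,8))
E
```

```text
[0.52840623 0.0890984  0.32265638] [0.60663341 0.08384932 0.1947777 ] (10, [0.0135, -0.0055, 0.0082], [-0.0196, 0.0001, 0.0001]) (8, [0.0, -0.0, 0.0187], [0.0, 0.0, -0.0])
```

Call:
{"fn": "play_rows", "kwargs": {"moves": [[[0.0135,-0.0055,0.0082],[-0.0196,0,0],60],[[0.0135,-0.0055,0.0082],[-0.0196,0,0],60],[[0.0135,-0.0055,0.0082],[-0.0196,0,0],60],[[0.0135,-0.0055,0.0082],[-0.0196,0,0],60],[[0.0135,-0.0055,0.0082],[-0.0196,0,0],60],[[0.0135,-0.0055,0.0082],[-0.0196,0,0],60],[[0.0135,-0.0055,0.0082],[-0.0196,0,0],60],[[0.0135,-0.0055,0.0082],[-0.0196,0,0],60],[[0.0135,-0.0055,0.0082],[-0.0196,0,0],60],[[0.0135,-0.0055,0.0082],[-0.0196,0,0],60],[[0,0,0.0187],[0,0,0],60],[[0,0,0.0187],[0,0,0],60],[[0,0,0.0187],[0,0,0],60],[[0,0,0.0187],[0,0,0],60],[[0,0,0],[0,0,0],60]]}}

```text
clock: 9.05
eef_pos: [565.5, 86.4, 253.8]
tcp_rot: [2.599, 0.003, 1.504]
contact_force: [-0.7, -0.7, 0.2]
opening: 0.603
```

```bash
python3 - <<'E'
from rig import *
from h import *
s=sense();print(s["qpos"].round(4),s["eef_pos"],s["tcp_rot"],s["opening"])
f=grab_frame("wrist");cv2.imwrite("pics/wrist3.png",f["pixels"][:,:,::-1]);np.savez("pics/wrist3.npz",**f)
E
```

```text
[ 0.2453  0.0277  2.1094 -0.3361  0.5086  0.5643] [565.5183895   86.37338521 253.78585606] [2.5993595  0.00275549 1.50418917] 0.6025788565283546
```

View pics/wrist3.png

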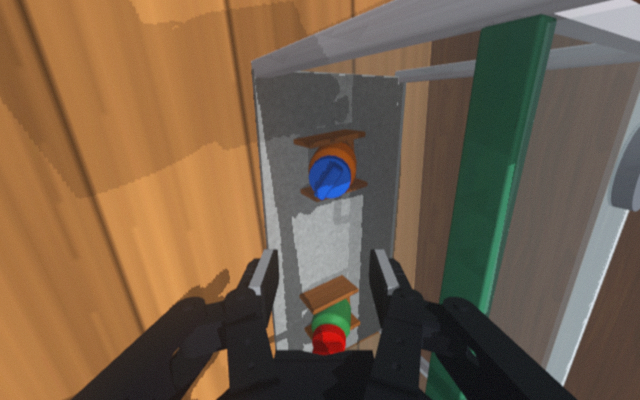

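The sash's lower rail is up (green bar at right) and the blue cap is at (330,178) with a diagonal wing. I'll move closer and crop.

Call:
{"fn": "play_rows", "kwargs": {"moves": [[[0,0,0.015],[0,0,0],60],[[0,0,0.015],[0,0,0],60],[[0,0,0.015],[0,0,0],60],[[0,0,0.015],[0,0,0],60],[[0,0,0.015],[0,0,0],60],[[0,0,0],[0,0,0],60],[[0,0,0],[0,0,0],60]]}}

```text
clock: 9.8
eef_pos: [605.2, 84.1, 193.6]
tcp_rot: [2.594, 0.001, 1.504]
contact_force: [1.0, -0.0, 0.1]
opening: 0.595
```

```bash
python3 - <<'E'
from rig import *
from h import *
s=sense();print(s["qpos"].round(4),s["eef_pos"],s["tcp_rot"],s["opening"])
f=grab_frame("wrist");np.savez("pics/wrist4.npz",**f)
im=f["pixels"][:,:,::-1];c=cent(f,"b");print(c)
u,v=map(int,c[0][0]);print(u-60,v-50);cv2.imwrite("pics/wrist4.png",cv2.resize(im[max(v-50,0):v+50,u-60:u+60],None,fx=6,fy=6,interpolation=cv2.INTER_CUBIC))
E
```

```text
[ 0.2183  0.1797  2.1016 -0.4292  0.362   0.6487] [605.22713084  84.09855914 193.57642292] [2.59444131e+00 1.39926383e-03 1.50427515e+00] 0.5950020353403986
[(array([327. , 195.1]), [302, 169, 51, 55, 2169])]
267 145
```

View pics/wrist4.png

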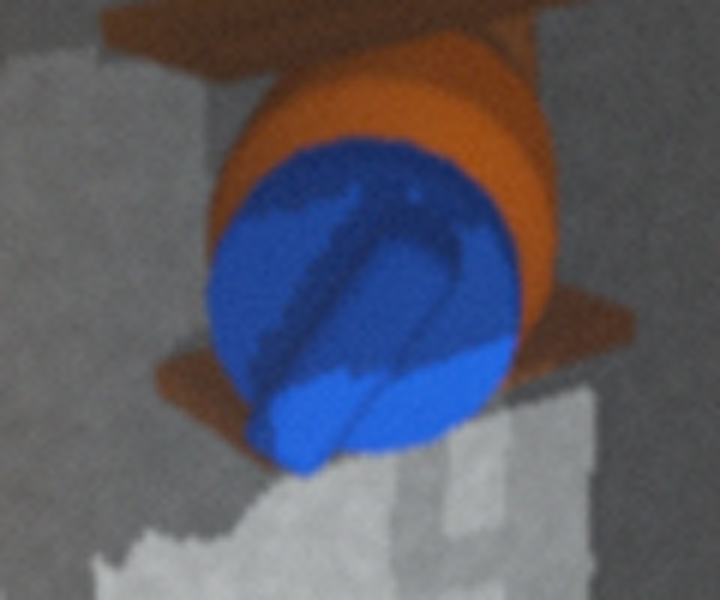

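```bash
python3 - <<'E'
from t import *
W=dict(np.load("pics/wrist4.npz"))
n=-axis(y0,t0); xa=np.array([np.cos(y0),np.sin(y0),0]); ya=np.array([-np.sin(y0),np.cos(y0),0]); xc=np.cross(ya,n)
uv=lambda x,y:np.array([x/6+267,y/6+145])
c=plane(W,uv(356,348),109.7); print("wing",c-11*n)
d_=lambda u:(W["R"].T@np.linalg.inv(W["intrinsics"])@[u[0],u[1],1])
o=-W["R"].T@W["t"]
def hit(u): d=d_(u); return o+d*((c-o)@n)/(d@n)
for a,b in[((262,405),(375,240)),((325,465),(455,285)),((295,450),(422,250))]:
    v=hit(uv(*b))-hit(uv(*a)); print(np.linalg.norm(v),np.arctan2(v@ya,v@xc))
p=hit(uv(365,295)); 
E
```

```text
wing [665.60700288  81.28166584 101.03188171]
32.12719986295492 0.9994406628646516
35.875198638262866 0.9931989827329234
38.220651662597646 1.0419530897534097
```

The wing is at (665.6, 81.3, 101) and unscrewed by about 1.0 rad. To grip across it I spin +0.57 and go in.

```bash
python3 - <<'E'
from t import *
from rig import sense
w=np.array([665.6,81.3,101]);a=axis(-.067,.55);A=cur(sense())
M=pose(-.067,.55,w-90*a,.57);B=pose(-.067,.55,w+5*a,.57)
print(plan(A,M,6),plan(M,B,1))
for sp in(.57,1.2,1.7): print(ik(pose(-.067,.55,w+5*a,sp),[.2,.4,2.1,-.6,.2,1]))
E
```

```text
(6, [0.0003, 0.0004, 0.0035], [-0.0003, 0.0002, 0.0952]) (1, [0.0, 0.0, 0.095], [0.0, 0.0, -0.0])
(array([ 0.18914587,  0.42541494,  2.0427237 , -0.77035295,  0.19132465,
        1.55082468]), np.float64(8.443246102274315e-14))
(array([ 0.18914587,  0.42541494,  2.0427237 , -0.77035295,  0.19132465,
        2.18082468]), np.float64(2.4563684419831594e-13))
(array([ 0.18914587,  0.42541494,  2.0427237 , -0.77035295,  0.19132465,
        2.68082468]), np.float64(3.546954396860258e-10))
```

Call:
{"fn": "play_rows", "kwargs": {"moves": [[[0.0003,0.0004,0.0035],[0,0,0.095],50],[[0.0003,0.0004,0.0035],[0,0,0.095],50],[[0.0003,0.0004,0.0035],[0,0,0.095],50],[[0.0003,0.0004,0.0035],[0,0,0.095],50],[[0.0003,0.0004,0.0035],[0,0,0.095],50],[[0.0003,0.0004,0.0035],[0,0,0.095],50],[[0,0,0.01],[0,0,0],50],[[0,0,0.01],[0,0,0],50],[[0,0,0.01],[0,0,0],50],[[0,0,0.01],[0,0,0],50],[[0,0,0.01],[0,0,0],50],[[0,0,0.005],[0,0,0],50],[[0,0,0],[0,0,0],50],[[0,0,0],[0,0,0],50]]}}

```text
clock: 11.25
eef_pos: [647.2, 82.3, 129.4]
tcp_rot: [2.667, -0.283, 1.004]
contact_force: [-0.2, -0.3, 0.2]
opening: 0.497
```

```bash
python3 - <<'E'
from rig import *
from h import *
s=sense();print(s["qpos"].round(4),s["eef_pos"],s["tcp_rot"],s["opening"])
f=grab_frame("wrist");np.savez("pics/wrist5.npz",**f);cv2.imwrite("pics/wrist5.png",cv2.resize(f["pixels"][:,120:520,::-1],None,fx=1.5,fy=1.5))
E
```

```text
[ 0.1957  0.3444  2.0647 -0.6015  0.2427  1.3823] [647.17266987  82.3163927  129.37964908] [ 2.66729358 -0.28303773  1.0036089 ] 0.49672208450368016
```

View pics/wrist5.png

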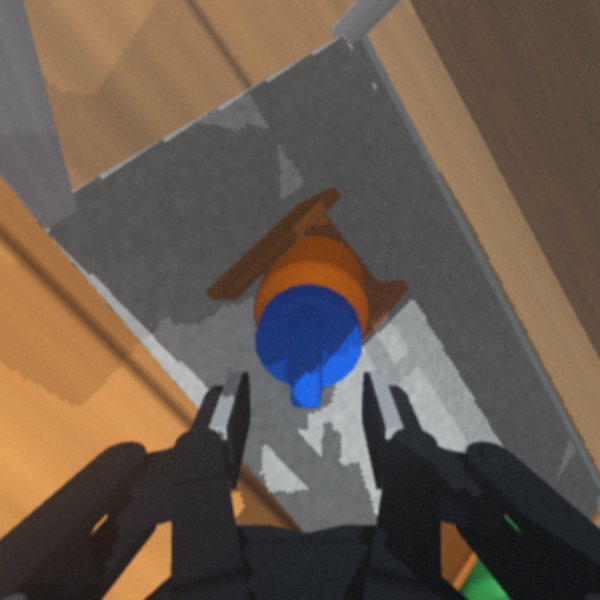

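The wing (column 307) is centred between the fingers (242 and 370) and aligned with them. I'll advance and close.

Call:
{"fn": "play_rows", "kwargs": {"moves": [[[0,0,0.008],[0,0,0],45],[[0,0,0.008],[0,0,0],45],[[0,0,0.008],[0,0,0],45],[[0,0,0.008],[0,0,0],45],[[0,0,0.006],[0,0,0],45],[[0,0,0],[0,0,0],45],[[0,0,0],[0,0,0],45]]}}

```text
clock: 12.0
eef_pos: [666.9, 81.0, 96.8]
tcp_rot: [2.667, -0.283, 1.004]
contact_force: [0.1, 1.5, 0.6]
opening: 0.445
```

Call:
{"fn": "play_rows", "kwargs": {"moves": [[[0,0,0],[0,0,0],0],[[0,0,0],[0,0,0],0],[[0,0,0],[0,0,0],0],[[0,0,0],[0,0,0],0],[[0,0,0],[0,0,0],0],[[0,0,0],[0,0,0],0],[[0,0,0],[0,0,0],0]], "squeeze": 40}}

```text
clock: 12.7
eef_pos: [667.0, 81.1, 97.5]
tcp_rot: [2.667, -0.284, 1.004]
contact_force: [-5.1, 0.7, 6.0]
opening: 0.148
```

```bash
python3 - <<'E'
from rig import *
from h import *
s=sense();print(s["qpos"].round(4),s["eef_pos"],s["tcp_rot"],s["opening"],s["contact_force"],s["wrist_torque"])
E
```

```text
[ 0.1855  0.4236  2.0405 -0.7425  0.1947  1.5187] [666.99884314  81.05746436  97.52032959] [ 2.6666371  -0.28372006  1.0037658 ] 0.14763879902697585 [-5.11126433  0.73801926  6.0016328 ] [-0.15717903  0.15136149 -0.20299229]
```

Call:
{"fn": "play_rows", "kwargs": {"moves": [[[0,0,-0.001],[0,0,0],0],[[0,0,0],[0,0,0.05],0],[[0,0,0],[0,0,0.05],0],[[0,0,0],[0,0,0.05],0],[[0,0,0],[0,0,0.05],0],[[0,0,0],[0,0,0.05],0],[[0,0,0],[0,0,0.05],0],[[0,0,0],[0,0,0.05],0],[[0,0,0],[0,0,0.05],0],[[0,0,0],[0,0,0],0]]}}

```text
clock: 13.7
eef_pos: [667.2, 80.5, 98.1]
tcp_rot: [2.809, -0.443, 0.608]
contact_force: [6.2, -4.9, -3.3]
opening: 0.151
```

```bash
python3 - <<'E'
from rig import *
from h import *
s=sense();print(s["qpos"].round(4),s["opening"],s["contact_force"],s["wrist_torque"],cur(s)[:3,:3].T@s["wrist_torque"])
E
```

```text
[ 0.1847  0.4227  2.0399 -0.7386  0.196   1.9159] 0.15099289317755724 [ 6.15223395 -4.8886764  -3.26864083] [-0.42165039 -0.34223125 -0.29132497] [-0.61419835  0.02763582  0.04216836]
```

Call:
{"fn": "play_rows", "kwargs": {"moves": [[[0,0,0],[0,0,0.05],0],[[0,0,0],[0,0,0.05],0],[[0,0,0],[0,0,0.05],0],[[0,0,0],[0,0,0.05],0],[[0,0,0],[0,0,0.05],0],[[0,0,0],[0,0,0.05],0],[[0,0,0],[0,0,0.05],0],[[0,0,0],[0,0,0.05],0],[[0,0,0],[0,0,0.05],0],[[0,0,0],[0,0,0.05],0],[[0,0,0],[0,0,0],0]]}}

```text
clock: 14.8
eef_pos: [667.3, 79.6, 98.5]
tcp_rot: [3.078, -0.544, 0.05]
contact_force: [4.8, -10.9, -0.8]
opening: 0.152
```

```bash
python3 - <<'E'
from rig import *
from h import *
s=sense();print(s["qpos"].round(4),s["opening"],s["contact_force"],s["wrist_torque"],cur(s)[:3,:3].T@s["wrist_torque"],cur(s)[:3,1])
E
```

```text
[ 0.1838  0.4222  2.0397 -0.7391  0.1972  2.4158] 0.15180236689905383 [  4.82151692 -10.92001693  -0.75395908] [-0.84586292 -0.48959086 -0.36530614] [-0.93271599  0.4547334  -0.10904266] [ 0.01681536 -0.99838221  0.05431587]
```

Call:
{"fn": "play_rows", "kwargs": {"moves": [[[0,0,0],[0,0,0.04],0],[[0,0,0],[0,0,0.04],0],[[0,0,0],[0,0,0.04],0],[[0,0,0],[0,0,0.03],0],[[0,0,0],[0,0,0],0],[[0,0,0],[0,0,0],0]]}}

```text
clock: 15.4
eef_pos: [667.0, 79.5, 98.5]
tcp_rot: [-3.118, -0.547, -0.119]
contact_force: [2.5, -10.9, 4.4]
opening: 0.156
```

```bash
python3 - <<'E'
from rig import *
from h import *
s=sense();print(s["qpos"].round(4),s["opening"],s["contact_force"],cur(s)[:3,:3].T@s["wrist_torque"],cur(s)[:3,1])
E
```

```text
[ 0.1842  0.4217  2.0401 -0.7412  0.1979  2.562 ] 0.1564401538667666 [  2.46125414 -10.92083501   4.4205747 ] [-1.41355185  0.56074139 -1.77234483] [-0.10620625 -0.99414314 -0.01999134]
```

The torque about the tool axis jumped from −0.1 to −1.8 N m, so the cap is on its stop. I'll release, withdraw and check.

Call:
{"fn": "play_rows", "kwargs": {"moves": [[[0,0,0],[0,0,0],50],[[0,0,0],[0,0,0],50],[[0,0,0],[0,0,0],50],[[0,0,0],[0,0,0],50],[[0,0,0],[0,0,0],50],[[0,0,-0.01],[0,0,0],50],[[0,0,-0.015],[0,0,0],50],[[0,0,-0.02],[0,0,0],50],[[0,0,-0.02],[0,0,0],50],[[0,0,-0.02],[0,0,0],50],[[0,0,-0.02],[0,0,0],50],[[0,0,0],[0,0,0],50],[[0,0,0],[0,0,0],50]]}}

```text
clock: 16.7
eef_pos: [612.1, 85.0, 187.9]
tcp_rot: [-3.113, -0.547, -0.123]
contact_force: [0.5, 1.0, 0.7]
opening: 0.501
```

```bash
python3 - <<'E'
from rig import *
from h import *
s=sense();print(s["qpos"].round(4),s["eef_pos"])
f=grab_frame("wrist");np.savez("pics/wrist6.npz",**f)
im=f["pixels"][:,:,::-1];c=cent(f,"b");print(c)
u,v=map(int,c[0][0]);u0,v0=max(u-60,0),max(v-50,0);print(u0,v0);cv2.imwrite("pics/wrist6.png",cv2.resize(im[v0:v0+100,u0:u0+120],None,fx=6,fy=6,interpolation=cv2.INTER_CUBIC))
E
```

```text
[ 0.2167  0.199   2.0935 -0.4406  0.3503  2.2797] [612.14839143  84.9639454  187.91112674]
[(array([328.2, 224.2]), [318, 220, 19, 10, 120])]
268 174
```

View pics/wrist6.png

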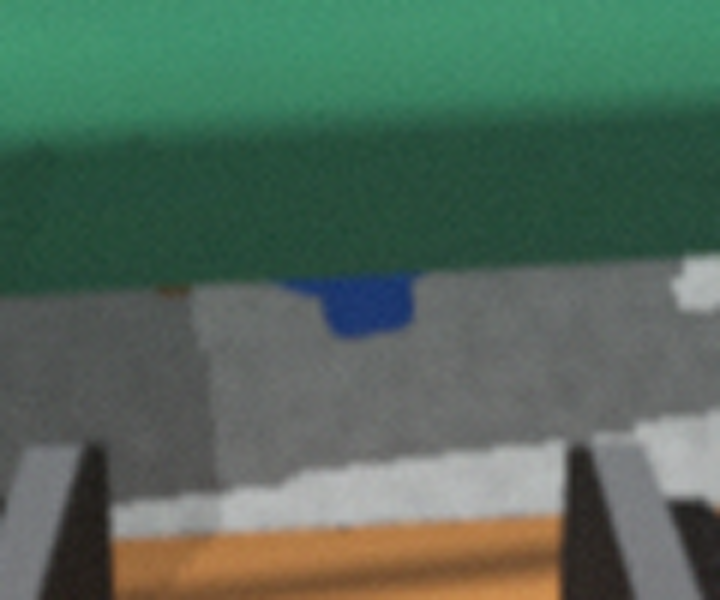

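The view is past the raised rail; the visible front end of the wing points straight to the front, as it does when tight. I'll go back to the handle, first retreating and unwinding the wrist.

Call:
{"fn": "play_rows", "kwargs": {"moves": [[[0,0,-0.02],[0,0,0],40],[[0,0,-0.02],[0,0,0],40],[[0,0,-0.02],[0,0,0],40],[[0,0,-0.02],[0,0,0],40],[[0,0,-0.02],[0,0,0],40],[[0,0,-0.02],[0,0,0],40],[[0,0,-0.02],[0,0,0],40],[[0,0,-0.01],[0,0,-0.1],40],[[0,0,0],[0,0,-0.14],40],[[0,0,0],[0,0,-0.14],40],[[0,0,0],[0,0,-0.14],40],[[0,0,0],[0,0,-0.14],40],[[0,0,0],[0,0,-0.14],40],[[0,0,0],[0,0,-0.14],40],[[0,0,0],[0,0,-0.14],40],[[0,0,0],[0,0,-0.14],40],[[0,0,0],[0,0,-0.14],40],[[0,0,0],[0,0,-0.14],40],[[0,0,0],[0,0,-0.1],40],[[0,0,0],[0,0,0],40]]}}

```text
clock: 18.75
eef_pos: [534.2, 90.0, 314.6]
tcp_rot: [2.596, -0.008, 1.488]
contact_force: [-0.2, 1.3, -0.0]
opening: 0.403
```

```bash
python3 - <<'E'
from t import *
from rig import sense
s=sense();A=cur(s);a=axis(-.067,.35);g=np.array([568.7,-49.2,323.])
B=pose(-.067,.35,g-105*a);print(s["eef_pos"],B[:3,3],plan(A,B,10),plan(B,pose(-.067,.35,g),1))
E
```

```text
[534.21152766  89.98328552 314.6054853 ] [ 0.53277651 -0.04678952  0.42163413] (10, [-0.0136, 0.0056, -0.0093], [0.0196, -0.0, -0.0017]) (1, [0.0, -0.0, 0.105], [-0.0, -0.0, 0.0])
```

Call:
{"fn": "play_rows", "kwargs": {"moves": [[[0,0,-0.015],[0,0,0],40],[[0,0,-0.015],[0,0,0],40],[[-0.0136,0.0056,-0.0093],[0.0196,0,-0.0017],40],[[-0.0136,0.0056,-0.0093],[0.0196,0,-0.0017],40],[[-0.0136,0.0056,-0.0093],[0.0196,0,-0.0017],40],[[-0.0136,0.0056,-0.0093],[0.0196,0,-0.0017],40],[[-0.0136,0.0056,-0.0093],[0.0196,0,-0.0017],40],[[-0.0136,0.0056,-0.0093],[0.0196,0,-0.0017],40],[[-0.0136,0.0056,-0.0093],[0.0196,0,-0.0017],40],[[-0.0136,0.0056,-0.0093],[0.0196,0,-0.0017],40],[[-0.0136,0.0056,-0.0093],[0.0196,0,-0.0017],40],[[-0.0136,0.0056,-0.0093],[0.0196,0,-0.0017],40],[[0,0,0],[0,0,0],40],[[0,0,0],[0,0,0],40]]}}

```text
clock: 20.15
eef_pos: [517.1, -45.8, 447.7]
tcp_rot: [2.791, -0.002, 1.499]
contact_force: [-0.1, 0.1, 0.2]
opening: 0.398
```

```bash
python3 - <<'E'
from t import *
from rig import sense,grab_frame
s=sense();A=cur(s);a=axis(-.067,.35);g=np.array([568.7,-49.2,323.])
print(s["eef_pos"],s["tcp_rot"],plan(A,pose(-.067,.35,g),1),plan(A,pose(-.067,.35,g),8))
f=grab_frame("wrist");cv2.imwrite("pics/wrist7.png",f["pixels"][:,:,::-1])
E
```

```text
[517.13425929 -45.80956956 447.697927  ] [ 2.79124465e+00 -2.49303678e-03  1.49948068e+00] (1, [-0.0, 0.0057, 0.1349], [0.0004, -0.0009, -0.0049]) (8, [0.0, 0.0007, 0.0169], [0.0, -0.0001, -0.0006])
```

View pics/wrist7.png

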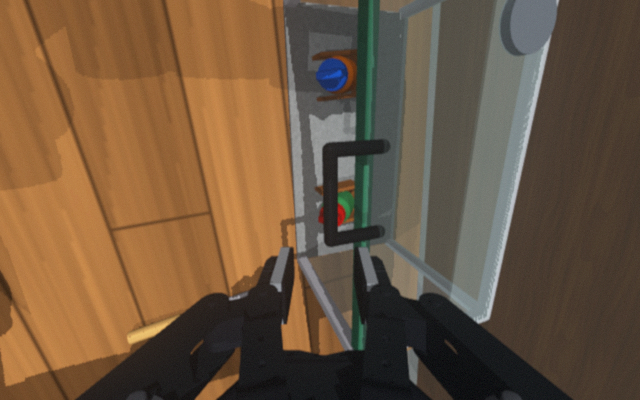

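The blue wing at (335,75) now runs front to back, and the bar (column 330) is ahead of the fingers. I'll approach, grip and lower the sash.

Call:
{"fn": "play_rows", "kwargs": {"moves": [[[0,0.0007,0.017],[0,0,0],40],[[0,0.0007,0.017],[0,0,0],40],[[0,0.0007,0.017],[0,0,0],40],[[0,0.0007,0.017],[0,0,0],40],[[0,0.0007,0.017],[0,0,0],40],[[0,0.0007,0.017],[0,0,0],40],[[0,0.0007,0.017],[0,0,0],40],[[0,0.0007,0.016],[0,0,0],40],[[0,0,0],[0,0,0],40],[[0,0,0],[0,0,0],0],[[0,0,0],[0,0,0],0],[[0,0,0],[0,0,0],0],[[0,0,0],[0,0,0],0],[[0,0,0],[0,0,0],0],[[0,0,0],[0,0,0],0]], "squeeze": 50}}

```text
clock: 21.7
eef_pos: [568.7, -48.5, 324.3]
tcp_rot: [2.79, -0.002, 1.503]
contact_force: [2.1, 4.8, -0.7]
opening: 0.147
```

Call:
{"fn": "play_rows", "kwargs": {"moves": [[[0,-0.0017,0.0047],[0,0,0],0],[[0,-0.0034,0.0094],[0,0,0],0],[[0,-0.0051,0.0141],[0,0,0],0],[[0,-0.0051,0.0141],[0,0,0],0],[[0,-0.0051,0.0141],[0,0,0],0],[[0,-0.0051,0.0141],[0,0,0],0],[[0,-0.0051,0.0141],[0,0,0],0],[[0,-0.0051,0.0141],[0,0,0],0],[[0,-0.0051,0.0141],[0,0,0],0],[[0,-0.0051,0.0141],[0,0,0],0],[[0,-0.0051,0.0141],[0,0,0],0],[[0,-0.0051,0.0141],[0,0,0],0],[[0,-0.0051,0.0141],[0,0,0],0],[[0,-0.0051,0.0141],[0,0,0],0],[[0,-0.0051,0.0141],[0,0,0],0],[[0,-0.0051,0.0141],[0,0,0],0],[[0,-0.0051,0.0141],[0,0,0],0],[[0,-0.0051,0.0141],[0,0,0],0],[[0,0,0],[0,0,0],0]]}}

```text
clock: 23.6
eef_pos: [568.7, -48.5, 67.3]
tcp_rot: [2.793, -0.002, 1.503]
contact_force: [2.7, 1.9, -11.6]
opening: 0.148
```

Call:
{"fn": "play_rows", "kwargs": {"moves": [[[0,-0.0017,0.0047],[0,0,0],0],[[0,-0.0017,0.0047],[0,0,0],0],[[0,-0.0017,0.0047],[0,0,0],0],[[0,-0.0017,0.0047],[0,0,0],0],[[0,-0.001,0.0028],[0,0,0],0],[[0,0,0],[0,0,0],0],[[0,0,0],[0,0,0],0]]}}

```text
clock: 24.3
eef_pos: [568.8, -48.5, 45.7]
tcp_rot: [2.793, -0.002, 1.503]
contact_force: [-4.4, 2.4, -4.6]
opening: 0.14
```

Call:
{"fn": "play_rows", "kwargs": {"moves": [[[0,-0.0008,0.0023],[0,0,0],0],[[0,-0.0008,0.0023],[0,0,0],0],[[0,0,0],[0,0,0],0],[[0,0,0],[0,0,0],0]]}}

```text
clock: 24.7
eef_pos: [568.8, -48.5, 41.4]
tcp_rot: [2.792, -0.002, 1.503]
contact_force: [-8.8, 1.9, 6.0]
opening: 0.148
```

Call:
{"fn": "play_rows", "kwargs": {"moves": [[[0,-0.0008,0.0023],[0,0,0],0],[[0,-0.0008,0.0023],[0,0,0],0],[[0,0,0],[0,0,0],0],[[0,0,0],[0,0,0],0]]}}

```text
clock: 25.1
eef_pos: [570.0, -48.7, 38.3]
tcp_rot: [2.789, -0.002, 1.503]
contact_force: [-19.7, 2.8, 30.0]
opening: 0.142
```

The sash is on its floor stop: 30 N after 286 mm of travel. I'll open, back off and verify.

Call:
{"fn": "play_rows", "kwargs": {"moves": [[[0,0,0],[0,0,0],40],[[0,0,0],[0,0,0],40],[[0,0,0],[0,0,0],40],[[0,0,0],[0,0,0],40],[[0,0,0],[0,0,0],40],[[0,0,-0.01],[0,0,0],40],[[0,0,-0.02],[0,0,0],40],[[0,0,-0.02],[0,0,0],40],[[0,0,-0.02],[0,0,0],40],[[0,0,-0.03],[0,0,0],40],[[0,0,-0.03],[0,0,0],40],[[0,0,-0.03],[0,0,0],40],[[0,0,-0.03],[0,0,0],40],[[0,0,0],[0,0,0],40],[[0,0,0],[0,0,0],40]]}}

```text
clock: 26.6
eef_pos: [504.8, -44.4, 215.5]
tcp_rot: [2.788, -0.002, 1.502]
contact_force: [-1.1, 0.5, -0.1]
opening: 0.401
```

```bash
python3 - <<'E'
from rig import *
from h import *
s=sense();print(s["eef_pos"],s["contact_force"])
fs={n:grab_frame(n) for n in("scene","wrist","side")}
for n,f in fs.items(): np.savez(f"pics/{n}9.npz",**f)
w=fs["wrist"]["pixels"][:,:,::-1]; c=cv2.resize(fs["scene"]["pixels"][160:330,220:440,::-1],(776,600),interpolation=cv2.INTER_CUBIC)
out=np.zeros((600,800,3),np.uint8)
out[:300,:480]=cv2.resize(w,(480,300)); out[300:,:400]=cv2.resize(fs["scene"]["pixels"][160:330,210:437,::-1],(400,300),interpolation=cv2.INTER_CUBIC)
out[300:,400:]=cv2.resize(fs["side"]["pixels"][60:210,190:390,::-1],(400,300),interpolation=cv2.INTER_CUBIC)
d=np.load("pics/scene0.npz")["pixels"]; e=fs["scene"]["pixels"]
cv2.imwrite("pics/final.png",out)
# hammer / file regions: change vs start
for n,(a,b,c,d2) in {"hammer":(108,140,335,425),"file":(222,305,145,210)}.items():
    print(n,"mean change",np.abs(d[a:b,c:d2].astype(int)-e[a:b,c:d2]).mean().round(2))
E
```

```text
[504.79930037 -44.42382138 215.52732977] [-1.08609531  0.48728299 -0.11506603]
hammer mean change 2.4
file mean change 29.78
```

View pics/final.png

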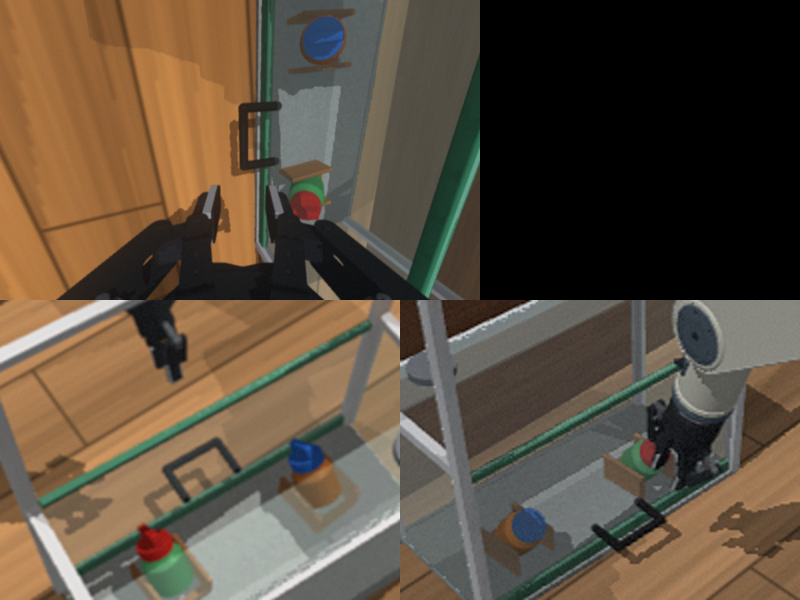

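```bash
python3 - <<'E'
from t import *
W=dict(np.load("pics/wrist9.npz"));S=dict(np.load("pics/scene9.npz"));K=W["intrinsics"]
n=-axis(y0,t0); ya=np.array([-np.sin(y0),np.cos(y0),0]); xc=np.cross(ya,n); w=np.array([665.6,81.3,101])
pr=lambda X:(lambda c:(K@c/c[2])[:2].round(1))(W["R"]@X+W["t"])
for th in(0,.12,.3): # where wing's crest edges would be for these angles
    d=np.cos(th)*xc+np.sin(th)*ya;e=-np.sin(th)*xc+np.cos(th)*ya
    print(th,[pr(w+11*n+s*22*d+t*7*e).tolist() for t in(1,-1) for s in(-1,1)])
im=W["pixels"][20:90,380:490,::-1];cv2.imwrite("pics/wing9.png",cv2.resize(im,None,fx=7,fy=7,interpolation=cv2.INTER_CUBIC))
for uv in((303.6,255.2),(330.3,239.3)):
    d=S["R"].T@np.linalg.inv(S["intrinsics"])@[*uv,1];o=-S["R"].T@S["t"];print(o+d*(561.5-o[0])/d[0])
E
```

```text
0 [[408.8, 40.6], [460.1, 37.1], [407.4, 57.2], [457.7, 54.6]]
0.12 [[407.7, 43.9], [459.3, 33.9], [408.2, 60.2], [459.0, 51.3]]
0.3 [[406.9, 48.8], [457.4, 29.4], [410.1, 64.2], [460.1, 46.1]]
[561.5        -94.07226551  67.58570298]
[561.5         -7.61111047  62.55042101]
```

```bash
python3 - <<'E'
from t import *
n=-axis(y0,t0); ya=np.array([-np.sin(y0),np.cos(y0),0]); xc=np.cross(ya,n); c=np.array([665.6,81.3,101])+11*n
W=dict(np.load("pics/wrist9.npz"));o=-W["R"].T@W["t"];Ki=np.linalg.inv(W["intrinsics"])
def hit(u):
    d=W["R"].T@Ki@[u[0],u[1],1]; return o+d*((c-o)@n)/(d@n)
im=W["pixels"][15:95,385:485]; big=cv2.resize(im,None,fx=4,fy=4,interpolation=cv2.INTER_CUBIC)
g=cv2.GaussianBlur(big[:,:,2],(7,7),0)
L=cv2.createLineSegmentDetector().detect(g)[0][:,0]
for x1,y1,x2,y2 in L:
    if np.hypot(x2-x1,y2-y1)<50: continue
    a,b=(x1/4+385,y1/4+15),(x2/4+385,y2/4+15); v=hit(b)-hit(a)
    p=hit(a)-c;q=hit(b)-c
    print(np.round([*a,*b],1),"ang",round(float((np.arctan2(v@ya,v@xc)+1.57)%np.pi-1.57),2),"offs",np.round([p@xc,p@ya,q@xc,q@ya],1))
# blue map
for r in im[5:75:3,10:95:3]: print(''.join('%4d'%x for x in r[:,2]))
E
```

```text
[406.8  40.2 403.1  54.1] ang 1.37 offs [-23.9   7.5 -26.2  -4.1]
[403.   54.2 405.3  66.6] ang -1.3 offs [-26.2  -4.2 -23.2 -15.1]
[417.5  27.3 406.9  40.1] ang 0.86 offs [-15.2  17.3 -23.7   7.5]
[462.5  48.3 459.6  61.4] ang 1.49 offs [ 25.3  -2.   24.4 -12.6]
[454.6  41.3 440.4  48.5] ang 0.43 offs [18.   4.   6.7 -1.2]
  53  48  52  47  50  48  50  53  51  53  48  48  44  49  59  48  50  52  52  56  56  53  50  51  65  86  94 101  94
  51  48  50  48  50  49  44  53  49  46  74  98 103 104 108 107 101  79  47  51  48  67  85  93  94  98  96  95  97
  48  48  48  52  51  46  48  46  59  98 107 105 106 106 105 104 107 106  94  49  93  97  95  97  99 100  94  96  97
  50  49  54  48  47  53  43  78 105 105 103 106 105 103 104 102 104 107 106 104  62  99  97  97  98  96  92  96  97
  69  72  77  74  79  54  79 104 101 102 103 104 105 105 103 105 105 108 109 105  83  86 100  94  96  98  91  96  99
  83  82  86  80  72  74 104 104 106 106 104 105 107 104 103 106 104 104 104 105 108  51  97  97  96  97  94  95  97
  82  85  87  78  43 102  99 102 102 106 103 104 103 105 108 108 104 104
[... 1333 characters left out ...]
 82  84  86  51  37  54  96 105 102 111 105 120 103 127 146 146 119  42  32  87  97  93  97  98  94 100  98  99  94
  86  84  83  81  41  36  36  89 129 143 147 150 145 147 110  57  31  37  54  87  95  98  96  95  94  94  97  99  95
  86  81  82  82  81  43  32  34  40  62  84  76  61  46  32  35  41  49  58  80  92 100  94  94  97  98  94  98  98
  86  81  79  82  85  83  66  40  37  36  35  33  40  35  40  47  54  55  52  77  79  74  68  60  61  99 102  93  99
  86  83  82  84  83  85  83  83  75  60  57  46  50  55  55  54  52  55  58  54  54  56  58  56  62  94  94  96  99
  83  78  75  71  62  63  57  54  55  50  52  53  52  50  52  54  52  57  49  50  57  59  68  75  86  96  95  97  99
```

The twelve-picture limit is reached, so the wing angle has to be checked by numbers. My estimate is about 0.1 rad, too near the tolerance. I'll look at the blue and the red (tight) caps from the same relative pose and compare them.

Call:
{"fn": "play_rows", "kwargs": {"moves": [[[0.015,0,0],[0,0,0],40],[[0.015,0,0],[0,0,0],40],[[0.015,0,0],[0,0,0],40],[[0.015,0,0],[0,0,0],40],[[0.015,0,0],[0,0,0],40],[[0.015,0,0],[0,0,0],40],[[0,0,0],[0,0,0],40],[[0,0,0],[0,0,0],40]]}}

```text
clock: 27.55
eef_pos: [510.5, 45.5, 213.7]
tcp_rot: [2.792, -0.001, 1.504]
contact_force: [-0.4, 0.7, 1.0]
opening: 0.401
```

```bash
python3 - <<'E'
from rig import *
from h import *
f=grab_frame("wrist");np.savez("pics/vb.npz",**f);print(sense()["eef_pos"],cent(f,"b"))
E
```

```text
[510.49673383  45.1392746  213.88282895] [(array([422. , 143.6]), [398, 120, 48, 47, 1613])]
```

Call:
{"fn": "play_rows", "kwargs": {"moves": [[[-0.02,0,0],[0,0,0],40],[[-0.03,0,0],[0,0,0],40],[[-0.03,0,0],[0,0,0],40],[[-0.03,0,0],[0,0,0],40],[[-0.03,0,0],[0,0,0],40],[[-0.03,0,0],[0,0,0],40],[[-0.03,0,0],[0,0,0],40],[[-0.03,0,0],[0,0,0],40],[[-0.028,0,0],[0,0,0],40],[[0,0,0],[0,0,0],40],[[0,0,0],[0,0,0],40]]}}

```text
clock: 28.7
eef_pos: [492.5, -213.0, 213.8]
tcp_rot: [2.791, -0.002, 1.5]
contact_force: [-0.4, -0.2, 0.5]
opening: 0.404
```

```bash
python3 - <<'E'
from rig import *
from h import *
f=grab_frame("wrist");np.savez("pics/vr.npz",**f);print(sense()["eef_pos"],sense()["tcp_rot"],cent(f,"r"))
b=np.load("pics/vb.npz")
def lines(px,ch,c):
    u,v=map(int,c); x0,y0=u-35,v-35
    g=cv2.resize(px[y0:y0+70,x0:x0+70,ch],None,fx=4,fy=4,interpolation=cv2.INTER_CUBIC); g=cv2.GaussianBlur(g,(9,9),0)
    for l in cv2.createLineSegmentDetector(cv2.LSD_REFINE_STD).detect(g)[0][:,0]:
        n=np.hypot(l[2]-l[0],l[3]-l[1])
        if n>40: print(np.round([l[0]/4+x0-u,l[1]/4+y0-v,l[2]/4+x0-u,l[3]/4+y0-v],1),"slope ang",round(float(np.arctan((l[3]-l[1])/(l[2]-l[0]+1e-9))),3),round(n/4,1))
cb=cent(b,"b");cr=cent(f,"r")
lines(b["pixels"],2,max(cb,key=lambda k:k[1][4])[0]);print()
lines(f["pixels"],0,max(cr,key=lambda k:k[1][4])[0])
E
```

```text
[ 492.60708484 -212.20011828  213.83518682] [ 2.79135297e+00 -2.27866627e-03  1.50116672e+00] []
[17.2 18.  23.7  8.4] slope ang -0.977 11.5
[ 5.4 24.1 17.5 17.6] slope ang -0.491 13.8
[-9.2 23.8  1.4 24.7] slope ang 0.084 10.7
[23.1  8.1 25.5 -3. ] slope ang -1.356 11.4
[ 19.9 -16.9  10.7 -23.8] slope ang 0.637 11.5
[-23.4  -6.9 -25.1   3.3] slope ang -1.407 10.3
[ 21.9 -25.4  28.  -14.1] slope ang 1.078 12.9
[ 25.   -8.   19.5 -16.8] slope ang 1.017 10.3
[-18.4 -15.4 -23.2  -6.7] slope ang -1.063 10.0
[ -1.7 -24.7 -12.6 -20.6] slope ang -0.357 11.7
[ 23.  -34.9  22.3 -24.8] slope ang -1.498 10.1
[21.9  0.3  1.1  7.8] slope ang -0.347 22.1
Traceback (most recent call last):
ValueError: max() iterable argument is empty
```

```bash
cat > ln.py <<'E'
from h import *
def blob(px,col):
    h=cv2.cvtColor(px,cv2.COLOR_RGB2HSV); m=cv2.inRange(h,(108,120,40),(125,255,255)) if col=="b" else cv2.inRange(h,(0,130,60),(6,255,255))|cv2.inRange(h,(172,130,60),(180,255,255))
    n,l,s,c=cv2.connectedComponentsWithStats(m); i=1+s[1:,4].argmax(); return c[i],s[i]
def dump(f,col):
    px=f["pixels"];c,s=blob(px,col);print(col,c.round(1),s); ch=2 if col=="b" else 0
    g=cv2.GaussianBlur(px[:,:,ch],(3,3),0)
    u0,v0=s[0],s[1]
    for v in range(v0-1,v0+s[3]+2,2): print(''.join('%4d'%x for x in g[v,u0-2:u0+s[2]+2:2]))
E
python3 - <<'E'
from ln import *
dump(dict(np.load("pics/vb.npz")),"b");dump(dict(np.load("pics/vr.npz")),"r")
E
```

```text
b [421.9 143.6] [ 398  120   49   47 1665]
  85  85  81  59  38  34  35  34  38  47  60  74  79  82  86  87  78  66  56  44  37  37  35  37  56  88  98
  85  85  69  41  35  35  37  49  68  87  96 101 104 105 105 106 105 101  97  85  60  38  33  34  39  74  99
  85  79  50  36  35  37  59  86  98 104 104 104 104 104 105 105 104 106 108 107  95  67  42  35  34  53  90
  84  63  38  35  41  64  92 102 103 105 104 104 106 103 104 105 105 105 104 106 106 101  79  44  36  41  74
  80  49  35  41  70  95 104 105 103 104 105 104 105 104 104 104 106 104 105 105 104 106 103  70  40  37  53
  67  37  36  62  96 104 104 104 104 104 105 103 104 104 105 105 104 104 103 104 104 104 105  93  52  39  42
  50  37  47  86 103 104 104 103 103 104 105 104 104 104 105 104 105 106 104 105 104 105 105 104  80  44  38
  42  39  68 101 104 104 105 104 105 105 104 105 105 105 104 105 104 104 104 105 105 105 104 105  99  60  36
  39  47  89 104 103 103 105 104 104 105 104 105 104 105 104 106 104 105 104 106 104 104 104 105 104  75  41
  39  66 101 104 104 103 104 105 104 106 103 103 104 104 103 103 104 104 103
[... 3844 characters left out ...]
92  92  91  97 119 133 133 129 110  98 100 102
  77  75  78  87  90  91  91  90  92  92  91  92  91  91  92  90  91  94 116 132 134 131 116 101 101 103 108
  76  76  76  80  87  90  91  90  92  91  92  92  92  91  92  96 102 112 126 133 130 121 113 111 116 118 118
  75  74  75  75  77  84  91  97 102  95  97  93  94 103 112 121 126 130 131 126 121 118 117 115 115 113 111
  73  73  73  73  74  75  83 106 118 115 117 110 117 125 131 131 128 124 119 114 114 110 111 111 113 113 103
  72  72  72  70  71  72  73  82  94 104 114 116 117 116 115 116 115 107 106 106 107 113 117 121 120 118 106
  71  70  70  73  74  75  75  75  74  77  81  84  92  92  88  90  90  86 100 111 115 123 123 119 115 114 103
```

The wing edges of blue and red coincide row for row (upper edge rows 10 to 11, lower edge 17 to 18), so blue is as tight as red. The slanted line was a shadow. The last check is how far the sash rails dropped between the first and last scene images.

```bash
python3 - <<'E'
from rig import *
from h import *
S=dict(np.load("pics/scene0.npz"));F=grab_frame("scene");print(sense()["contact_force"])
def rows(px,u):
    h=cv2.cvtColor(px,cv2.COLOR_RGB2HSV);m=cv2.inRange(h,(65,80,30),(90,255,255))[:,u]
    r=np.where(m>0)[0]; r=r[(r>150)&(r<330)]; g=np.split(r,np.where(np.diff(r)>4)[0]+1); return [round(float(x.mean()),1) for x in g if len(x)>2]
pr=lambda X:(lambda c:(S["intrinsics"]@c/c[2])[:2])(S["R"]@X+S["t"])
for u in (345,355,365,400): print(u,rows(S["pixels"],u),rows(F["pixels"],u))
# expected vertical shift at fixed column for a 16 mm drop (rail along hood y)
def rowat(u,z):
    a=pr(np.array([600,-297,z]));b=pr(np.array([632,192,z]));return a[1]+(u-a[0])*(b[1]-a[1])/(b[0]-a[0])
for z1,z0 in((300,284),(30,14)): print([round(rowat(u,z0)-rowat(u,z1),2) for u in(345,400)])
# file: light handle/steel position
for f in (S,F):
    p=f["pixels"][222:305,145:210]; h=cv2.cvtColor(p,cv2.COLOR_RGB2HSV); m=cv2.inRange(h,(0,0,110),(180,45,255)); y,x=np.where(m); print("file steel",x.mean()+145,y.mean()+222,len(x))
E
```

```text
[-0.49031743 -0.14215519 -0.13173474]
345 [210.0, 257.0] [214.0, 260.0]
355 [204.0, 252.5] [208.0, 255.0]
365 [199.5, 247.0] [203.0, 249.5]
400 [180.5, 226.5] [183.5, 229.5]
[np.float64(3.47), np.float64(3.35)]
[np.float64(2.38), np.float64(2.3)]
file steel 185.0678642714571 275.77245508982037 501
file steel 184.9320987654321 275.582304526749 486
```

The rails dropped 3.0 to 4.0 px (top) and 2.5 to 3.0 px (bottom), against 3.4 and 2.3 px expected for the 16 mm down to shut. The file has not moved, and the arm is clear.

```bash
python3 -c "
from rig import *
print(sign_off())"
```

```text
the job is handed in; nothing more can be done
None
```

I raised the sash to its upper stop, screwed the blue cap clockwise by about 1.1 rad to its stop, and lowered the sash to its floor stop. I then backed off and handed the job in at about 29 s of the 67 allowed; no verdict was reported.

**Checks that agreed**
- **Sash up:** it met its stop after 269 mm of travel, having started about 16 mm open.
- **Blue cap:** the torque about the tool axis jumped to 1.8 N m at the stop. Seen from the same relative pose, the edges of its wing coincide with those of the tight red cap.
- **Sash shut:** it took 30 N against the floor after 286 mm of travel, and the rails dropped in the image about as far as shutting it requires.
- **Hammer and file:** the file's position changed by less than 0.3 px and the hammer area of the image is nearly unchanged. The arm was not touching anything at hand-in.

**Checks that disagreed**
- An early line fit on the blue wing suggested 0.1 to 0.3 rad still to go. The comparison with the red cap showed that was a shadow edge.
- A rough reading of the handle's height gave 63 to 68 mm instead of 60, which I put down to pixels read by hand.
- The file area of the image changed in brightness, most likely the arm's shadow.

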